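# Open the shielding gas and purge the torch

## Task

Ready the welding torch with the push-button boxes on the bench, using only the fingertips: gently press the green button fully down (gas on; it stays down), then press the blue button fully down, hold it there for two seconds to purge the line, let it spring back up and withdraw. Do not touch the red and yellow buttons or their boxes, do not press blue before green is down, and do not pick up, tip or shift any of the boxes or anything else on the bench.

Things in the scene. Friction and masses are not known exactly. Their poses are not given: they have to be found in the camera images.
- green_top (a point): centre of the flat top of the green mushroom button (a round green cap 40 mm across, its flat top 32 mm across), 76 mm above the table when up; moves down with the button
- green_button (a joint): how far the green button is pressed: 0 up, 0.008 m fully down. It has no spring: a constant friction of about 3 N resists it, and it stays down where it is left.
- green_box: loose grey push-button box, 74 x 74 mm and 50 mm high, about 0.7 kg, on a black rubber foot, carrying the green button upright at its middle; origin at the centre of its underside, z up. The four boxes are alike except for the colour of the button
- blue_top (a point): centre of the flat top of the blue mushroom button (a round blue cap 40 mm across, its flat top 32 mm across), 76 mm above the table when up; moves down with the button
- blue_button (a joint): how far the blue button is pressed: 0 up, 0.008 m fully down. A spring pushes it back up when let go: about 1 N to start it moving, 5 N fully down.
- blue_box: loose grey push-button box, 74 x 74 mm and 50 mm high, about 0.7 kg, on a black rubber foot, carrying the blue button upright at its middle; origin at the centre of its underside, z up. The four boxes are alike except for the colour of the button
- red_top (a point): centre of the flat top of the red mushroom button (a round red cap 40 mm across, its flat top 32 mm across), 76 mm above the table when up; moves down with the button
- red_button (a joint): how far the red button is pressed: 0 up, 0.008 m fully down. A spring pushes it back up when let go: about 1 N to start it moving, 5 N fully down.
- red_box: loose grey push-button box, 74 x 74 mm and 50 mm high, about 0.7 kg, on a black rubber foot, carrying the red button upright at its middle; origin at the centre of its underside, z up. The four boxes are alike except for the colour of the button
- yellow_top (a point): centre of the flat top of the yellow mushroom button (a round yellow cap 40 mm across, its flat top 32 mm across), 76 mm above the table when up; moves down with the button
- yellow_button (a joint): how far the yellow button is pressed: 0 up, 0.008 m fully down. A spring pushes it back up when let go: about 1 N to start it moving, 5 N fully down.
- yellow_box: loose grey push-button box, 74 x 74 mm and 50 mm high, about 0.7 kg, on a black rubber foot, carrying the yellow button upright at its middle; origin at the centre of its underside, z up. The four boxes are alike except for the colour of the button
- tube: dark steel square tube lying down, 180 mm along its y axis, 50 x 50 mm across; origin at the centre of its underside; bystander
- tape: orange tape measure, 62 x 40 mm, 58 mm high; origin at the centre of its underside; bystander
- magnet: red welding magnet (angle holder) standing on edge, 80 x 24 mm, 80 mm high; origin at the centre of its underside; bystander
- spray: green spray can with a white cap, standing, 52 mm across, 170 mm high; origin at the centre of its underside; bystander
- hammer: hammer lying along its x axis, 260 mm long; origin on its underside; bystander
- wrench: wrench lying along its x axis, 200 mm long; origin on its underside; bystander
Things that resemble listed ones, but are neither listed nor needed, are in the scene too. What is shaped like the green_box but orange is not meant.

How it is judged:
By the outcome, as a careful person would: the job done as asked, in the order asked, and still so for the second after the job is handed in, with the robot touching nothing.
It also fails if it takes over 45 s, if anything falls off the work surface, if the arm or the gripper's body presses on something with over 40 N, if the wrist force passes 120 N, or if a joint passes its speed limit or range.

## Robot

A 6-joint arm with a two-finger parallel gripper is mounted at the origin on the work surface. World frame = base frame: x ahead of the robot, y to its left, z up, the work surface at z = 0. Lengths are in m, angles in rad, forces in N, time in s.
With the tool pointing down it reaches from about 0.35 to 0.775 m from the base axis. Payload 5.5 kg.
Tool frame: the origin (TCP) lies on the centre line of the jaws, within the pads' length; the fingertips stand 11 mm ahead of it and the grasp point (between the pads) lies 8 mm behind it (env.tip_extent is the distance from the TCP to the fingertips, in m); z points along the fingers, y is the line along which they close (so a half turn about z gives the same grasp; the last joint's range is limited). The gripper opens to 85 mm and grips with 20 to 120 N. Pads are 22 mm wide; open, the fingers measure 114 mm over their backs; the gripper's body (76 mm by 85 mm) begins 54 mm behind the grasp point. The pads swing forward as they close: fully open they stand 13 mm farther back than shut.
Start: joints at [-1.302, 0.313, 0.046, 1.304, 0, 1.431], TCP at [0.229, -0.528, 0.242] pointing down, gripper open.
Joint ranges: [-2.76, 2.76], [-0.86, 1.69], [-1.03, 1.26], [-2.2, 2.34], [-1.47, 1.5], [-3.14, 3.14]. Speed limits (rad/s): [2.57, 2.57, 3.14, 3.14, 3.14, 3.14].

## Interface

Orientations are given as a unit quaternion [w, x, y, z].
In Python, from workcell import env gives the robot as it stands.
- The arm moves only by the shell command python3 -m jog 'ROWS' [FORCE]. ROWS is JSON, a list of rows, each a list of 5 numbers: the gripper's target within -1 to 1 (shut at 1, half-way at 0, fully open at -1), then the shift along the tool's x, y, z in m, then the turn about the tool's z in degrees. In form: [[fingers, tx, ty, tz, turn], ...]. A call has 1 to 5 rows; each row shifts and turns the commanded pose from where the row before left it, along the tool's axes as they then stand; what a row does not reach is not made up. A row lasts 1/12 s, in which the tool goes at most 41.7 mm and 7.16 degrees, less where a joint would pass 70% of its speed; a pose out of reach is approached as far as the arm can. A call is refused whole if a number of a shift passes 0.0417 or a number of a turn 7.16, either way. A call with a gripper value outside its range is refused whole. The fingers move at their own pace and stop on an object; FORCE is the grip in N (left out, the last holds). Time passes only in rows, so rows that do not move let the fingers close. It gives the time, the measured TCP pose, the force, the opening and the grip force at its end, in the units of the state.
- env.get_state(): the state, without advancing time (a new reading comes with each control period).
- env.read_camera(name): name is "scene" or "side" or "wrist"; returns a dict with "img" (400x640x3 uint8, red, green, blue), "fov_y" (degrees; the focal length in pixels is half the picture's height over the tangent of half this angle, whatever the lens; pixels are square), "cx", "cy" (the principal point, pixels), "D" ([k1, k2, p1, p2, k3] as OpenCV has them; the pictures are not rectified), "T" (4x4, takes a point from camera to world coordinates). Camera axes: x right, y up, looking along -z (the intrinsics and any distortion apply to the point x, -y, -z); pixel columns grow to the right and rows downward; lengths in m; the calibration is good to about 2 mm. A picture is of the moment at which its call begins. There is no depth.
- env.hand_in(): hands the job in; it is judged then, once.
The state is a dict: "clock": time; "joint_pos": joint angles; "qvel": joint speeds; "tau": joint torques, N m; "tcp_pos": TCP position; "orientation": TCP orientation; "wrist_force": force on the tool from outside, world axes, zero at the start; "ft_torque": the same for the moment, N m; "finger_gap": finger opening in m; "grip_force": force on a finger pad.
Only numpy, scipy, OpenCV 4.12 (cv2) and the standard library are available. Lean on these libraries where they do the work, as an engineer would, in place of code of your own. Each camera call takes 0.05 s, during which the arm holds its last target. There are 200 camera calls.

## Working session

There is one attempt and no reset: what is moved stays moved. The work goes in short steps, Python scripts to look and compute and a shell command to move; the robot and the scene stay as the last step left them, time stands still between calls to the robot, and variables do not carry over. Pictures are saved under pics/ and viewed, at most 10 in all, crops included, and the job is handed in when it is done.

```bash
mkdir -p pics; ls
python3 - <<'E'
from workcell import env
import cv2
print(env.get_state())
for n in("scene","side"):
    c=env.read_camera(n); cv2.imwrite(f"pics/{n}0.png",c["img"][:,:,::-1]); print(n,c["fov_y"],c["cx"],c["cy"],c["D"],c["T"])
E
```

```text
pics
{'clock': 0.0, 'joint_pos': array([-1.30161092e+00,  3.14007511e-01,  4.49808152e-02,  1.30362089e+00,
        2.96586453e-05,  1.43120882e+00]), 'qvel': array([-2.39425404e-04,  1.94150742e-04, -2.94114769e-05,  1.40212975e-03,
       -5.61921560e-04,  1.27468857e-03]), 'tau': array([-6.43774747e-04, -4.80625069e+01,  2.98533547e+01,  1.92943937e-02,
       -2.21630235e-04,  1.06379136e-05]), 'tcp_pos': array([ 0.22842508, -0.52713816,  0.24140558]), 'orientation': array([-9.24647614e-04,  9.79185280e-01,  2.02966329e-01, -4.51396918e-05]), 'wrist_force': array([ 0.23703719,  0.99511923, -0.28154173]), 'ft_torque': array([ 0.00049106,  0.00830246, -0.01910326]), 'grip_force': 0.0, 'finger_gap': 0.08538626534238516}
scene 56.7760966261917 323.22496263080933 203.6154919907191 [-0.03558437  0.          0.          0.          0.        ] [[ 0.6728693  -0.42784856  0.60348365  1.44660293]
 [ 0.73960123  0.37210239 -0.5608296  -0.74850236]
 [ 0.01539243  0.82370227  0.5668136   0.85499092]
 [ 0.          0.          0.          1.        ]]
side 53.080847564620875 321.1865028849222 199.11625158723712 [-0.10072716  0.          0.          0.          0.        ] [[-0.86442349  0.34338917 -0.36722733  0.096778  ]
 [-0.50255734 -0.56919997  0.65072845  0.95317904]
 [ 0.01442732  0.74705775  0.66460257  1.00041845]
 [ 0.          0.          0.          1.        ]]
```

View pics/scene0.png

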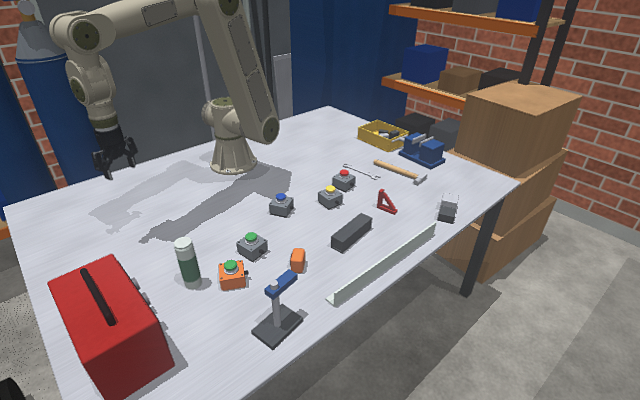

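View pics/side0.png

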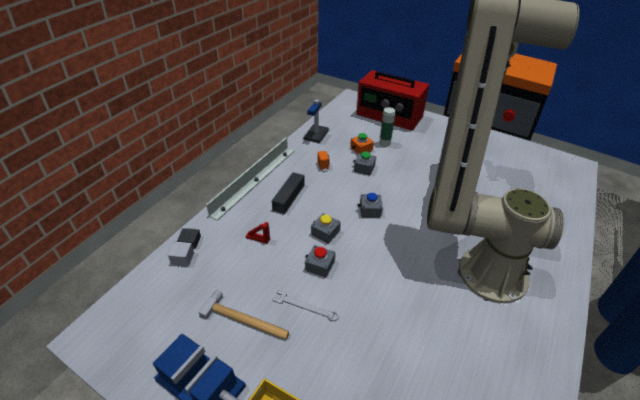

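```bash
cat > h.py <<'E'
import numpy as np, cv2
def K(c):
    f=c["img"].shape[0]/2/np.tan(np.radians(c["fov_y"]/2)); return np.array([[f,0,c["cx"]],[0,f,c["cy"]],[0,0,1]])
def ray(c,p):
    u=cv2.undistortPoints(np.array([[p]],float),K(c),np.array(c["D"],float))[0,0]
    T=np.array(c["T"]); d=T[:3,:3]@[u[0],-u[1],-1]; return T[:3,3],d/np.linalg.norm(d)
def plane(c,p,z):
    o,d=ray(c,p); return o+d*(z-o[2])/d[2]
def tri(a,b):
    (o,d),(q,e)=a,b; A=np.stack([d,-e],1); s=np.linalg.lstsq(A,q-o,rcond=None)[0]
    x,y=o+d*s[0],q+e*s[1]; return (x+y)/2,np.linalg.norm(x-y)
def blob(img,seed,hue,r=16,smin=110,vmin=50):
    h=cv2.cvtColor(img,cv2.COLOR_RGB2HSV).astype(int); dh=abs(h[...,0]-hue); dh=np.minimum(dh,180-dh)
    m=((dh<14)&(h[...,1]>smin)&(h[...,2]>vmin)).astype(np.uint8)
    w=np.zeros_like(m); cv2.circle(w,seed,r,1,-1); n,l,s,ce=cv2.connectedComponentsWithStats(m*w)
    i=1+np.argmax(s[1:,4]); return ce[i],s[i],l==i
E
python3 - <<'E'
from workcell import env
from h import *
np.set_printoptions(precision=4,suppress=True)
a,b=env.read_camera("scene"),env.read_camera("side")
for n,p,q,hue in(("green",(251,238),(366,156),60),("blue",(281,197),(371,197),115),("yellow",(331,189),(326,219),27),("red",(344,173),(320,253),0),("decoy",(231,266),(363,138),60)):
    pa,sa,_=blob(a["img"],p,hue); pb,sb,_=blob(b["img"],q,hue)
    X,e=tri(ray(a,pa),ray(b,pb)); print(n,pa,sa,pb,sb,X,e,plane(a,pa,.070),plane(b,pb,.070))
for n,p,q in(("can cap",(183,243),(390,112)),):
    print(n,tri(ray(a,p),ray(b,q)))
for t in("green","blue"):
    p,q={"green":((251,240),(366,160)),"blue":((281,203),(371,203))}[t]
    for c,(x,y),k in((a,p,"a"),(b,q,"b")):
        cv2.imwrite(f"pics/{t}{k}.png",cv2.resize(c["img"][y-25:y+25,x-32:x+32,::-1],None,fx=6,fy=6,interpolation=cv2.INTER_NEAREST))
I=[cv2.imread(f"pics/{t}{k}.png") for t in("green","blue") for k in "ab"]
cv2.imwrite("pics/crops.png",np.vstack([np.hstack(I[:2]),np.hstack(I[2:])]))
E
```

```text
green [250.4091 236.0152] [245 233  12   8  66] [365.4615 154.7885] [361 152  10   7  52] [ 0.593  -0.281   0.0702] 0.0003328313254436232 [ 0.5925 -0.2809  0.07  ] [ 0.5932 -0.2812  0.07  ]
blue [280.3571 196.0357] [276 193  10   7  56] [371.6389 196.5139] [367 193  11   8  72] [ 0.4649 -0.0618  0.0702] 0.00012048749661241227 [ 0.4645 -0.0617  0.07  ] [ 0.465 -0.062  0.07 ]
yellow [329.92 188.4 ] [326 185   9   7  50] [325.5 219. ] [320 215  12   9  88] [0.549  0.1204 0.0698] 0.00019332524305947055 [0.5493 0.1203 0.07  ] [0.5488 0.1205 0.07  ]
red [343.6905 172.3333] [340 170   9   6  42] [319.875  251.9107] [314 247  13  11 112] [0.493  0.2535 0.0695] 0.0005202908885784044 [0.4938 0.253  0.07  ] [0.4926 0.2536 0.07  ]
decoy [229.967  264.1868] [224 260  13   9  91] [362.425 135.875] [359 133   8   7  40] [ 0.6644 -0.4009  0.0701] 0.0003392478644011854 [ 0.6645 -0.4007  0.07  ] [ 0.6644 -0.4012  0.07  ]
can cap (array([ 0.5903, -0.4978,  0.1612]), np.float64(0.0024473350341792156))
```

View pics/crops.png

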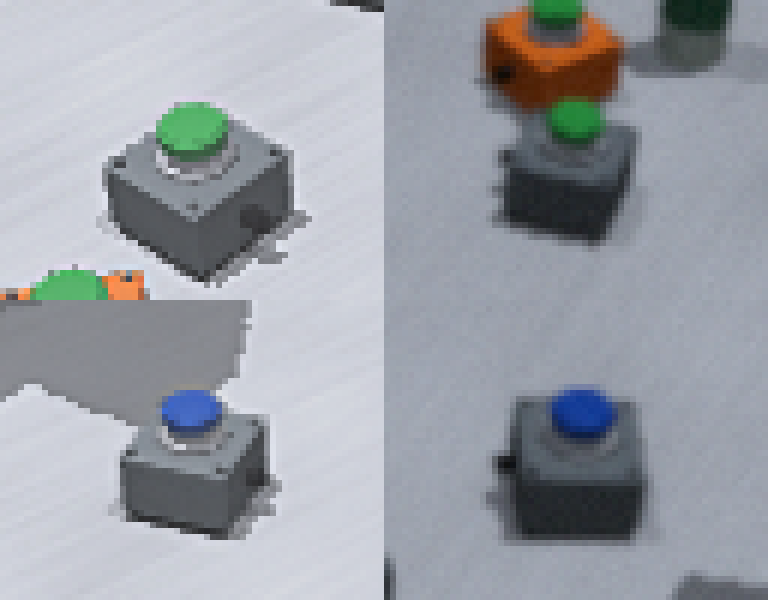

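The pictures show the grey green-button box at scene (250,236) and side (365,155), and the blue one at (280,196) and (372,197). The orange decoy is at (230,264). Both views triangulate the caps at z≈0.070 with under 1 mm disagreement, so green is at (0.593,-0.281) and blue at (0.465,-0.062).

```bash
python3 -m jog '[[1,0.036,-0.0067,0,0],[1,0.036,-0.0067,0,0],[1,0.036,-0.0067,0,0],[1,0.036,-0.0067,0,0],[1,0.036,-0.0067,0,0]]' 30; python3 -m jog '[[1,0.036,-0.0067,0,0],[1,0.036,-0.0067,0,0],[1,0.036,-0.0067,0,0],[1,0.036,-0.0067,0,0],[1,0.036,-0.0067,0,0]]'; python3 -m jog '[[1,0.036,-0.0067,0,0],[1,0.036,-0.0067,0,0],[1,0,0,0,0],[1,0,0,0,0],[1,0,0,0,0]]'
cat > d.py <<'E'
import sys; from workcell import env; import numpy as np
from scipy.spatial.transform import Rotation as R
s=env.get_state(); q=s["orientation"]; r=R.from_quat(q[[1,2,3,0]])
tgt=np.array([float(v) for v in sys.argv[1:4]])  # fingertip target
tip=s["tcp_pos"]+r.apply([0,0,env.tip_extent])
print("clk %.2f"%s["clock"],"tip",tip.round(4),"tool delta",r.inv().apply(tgt-tip).round(4),"F",s["wrist_force"].round(2),"gap",round(s["finger_gap"],4),"zax",r.apply([0,0,1]).round(3))
E
python3 d.py .593 -.281 .076
```

```text
clock: 0.62
tcp_pos: [0.3815, -0.4243, 0.2422]
orientation: [-0.0, 0.979, 0.203, -0.0]
wrist_force: [0.7, -0.8, 0.0]
finger_gap: 0.0253
grip_force: 0.0
clock: 1.03
tcp_pos: [0.5335, -0.3217, 0.2422]
orientation: [-0.0, 0.979, 0.203, -0.0]
wrist_force: [1.1, -0.9, 1.0]
finger_gap: -0.0002
grip_force: 0.0
clock: 1.45
tcp_pos: [0.5927, -0.282, 0.2418]
orientation: [-0.0, 0.979, 0.203, -0.001]
wrist_force: [-0.2, 0.1, 0.1]
finger_gap: 0.0001
grip_force: 0.0
clk 1.45 tip [ 0.5927 -0.282   0.2308] tool delta [ 0.0008 -0.0007  0.1548] F [-0.23  0.07  0.07] gap 0.0001 zax [-0.001  0.    -1.   ]
```

```bash
python3 -m jog '[[1,0.0008,-0.0007,0.03,0],[1,0,0,0.03,0],[1,0,0,0.03,0],[1,0,0,0.03,0],[1,0,0,0.02,0]]'; python3 -m jog '[[1,0,0,0.004,0],[1,0,0,0,0],[1,0,0,0,0]]';  python3 d.py .593 -.281 .076
python3 - <<'E'
from workcell import env
import cv2,numpy as np
a=env.read_camera("scene")["img"][190:270,200:300,::-1]; b=env.read_camera("side")["img"][100:180,315:415,::-1]
cv2.imwrite("pics/pre.png",cv2.resize(np.hstack([a,b]),None,fx=4,fy=4,interpolation=cv2.INTER_NEAREST))
E
```

```text
clock: 1.87
tcp_pos: [0.5907, -0.2819, 0.0995]
orientation: [-0.001, 0.979, 0.202, -0.001]
wrist_force: [-0.3, 0.2, -0.5]
finger_gap: 0.0004
grip_force: 0.0
clock: 2.12
tcp_pos: [0.5933, -0.2824, 0.0996]
orientation: [0.001, 0.979, 0.202, 0.0]
wrist_force: [0.8, 0.3, 0.0]
finger_gap: 0.0001
grip_force: 0.0
clk 2.12 tip [ 0.5933 -0.2825  0.0886] tool delta [ 0.0003 -0.0015  0.0126] F [0.83 0.32 0.02] gap 0.0001 zax [ 0.001 -0.001 -1.   ]
```

View pics/pre.png

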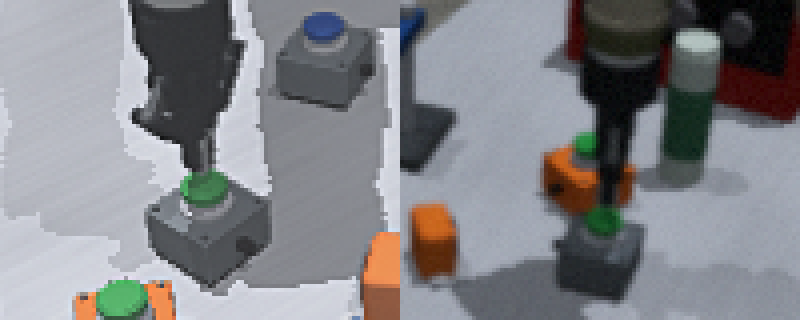

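The shut fingertips sit just above the centre of the green cap in both views (crop pixels about (203,172) and (605,207)). I'll press slowly and watch the force.

```bash
python3 -m jog '[[1,0,-0.0012,0.003,0],[1,0,0,0.003,0],[1,0,0,0.002,0],[1,0,0,0.002,0],[1,0,0,0.001,0]]'; python3 -m jog '[[1,0,0,0.001,0],[1,0,0,0.001,0],[1,0,0,0.001,0],[1,0,0,0.001,0],[1,0,0,0.001,0]]';python3 d.py .593 -.281 .068
```

```text
clock: 2.63
tcp_pos: [0.5929, -0.2799, 0.087]
orientation: [-0.0, 0.979, 0.203, -0.0]
wrist_force: [-0.1, -0.2, 2.5]
finger_gap: -0.0001
grip_force: 1.4
clock: 3.05
tcp_pos: [0.5929, -0.28, 0.0823]
orientation: [-0.0, 0.979, 0.203, -0.0]
wrist_force: [-1.2, 2.1, 2.9]
finger_gap: 0.0003
grip_force: 1.4
clk 3.05 tip [ 0.5929 -0.28    0.0713] tool delta [-0.0004  0.001   0.0033] F [-1.21  2.09  2.95] gap 0.0003 zax [-0.  0. -1.]
```

```bash
python3 -m jog '[[1,0,0,0.001,0],[1,0,0,0.001,0],[1,0,0,0.001,0],[1,0,0,0,0]]'; python3 d.py .593 -.281 .068;  python3 -m jog '[[1,0,0,0.0005,0],[1,0,0,0.0005,0],[1,0,0,0,0]]';python3 d.py .593 -.281 .068
```

```text
clock: 3.38
tcp_pos: [0.5931, -0.2802, 0.0791]
orientation: [0.0, 0.979, 0.203, 0.0]
wrist_force: [0.2, 0.9, 1.6]
finger_gap: -0.0003
grip_force: 0.7
clk 3.38 tip [ 0.5931 -0.2802  0.0681] tool delta [-0.0004  0.0007  0.0001] F [0.21 0.89 1.58] gap -0.0003 zax [ 0. -0. -1.]
clock: 3.63
tcp_pos: [0.5931, -0.2802, 0.0791]
orientation: [0.0, 0.979, 0.203, 0.0]
wrist_force: [-2.3, 2.1, 6.4]
finger_gap: -0.0001
grip_force: 3.2
clk 3.63 tip [ 0.5931 -0.2802  0.0681] tool delta [-0.0004  0.0007  0.0001] F [-2.26  2.11  6.45] gap -0.0001 zax [ 0.001 -0.    -1.   ]
```

```bash
python3 -m jog '[[1,0,0,0.0005,0],[1,0,0,0.0005,0],[1,0,0,0,0]]';python3 d.py .593 -.281 .068; python3 -m jog '[[1,0,0,-0.002,0],[1,0,0,-0.01,0],[1,0,0,-0.03,0],[1,0,0,-0.03,0],[1,0,0,-0.02,0]]';python3 -m jog '[[1,0,0,0,0],[1,0,0,0,0]]'; python3 d.py .465 -.062 .076
python3 - <<'E'
from workcell import env
import cv2,numpy as np
from h import *
a=env.read_camera("scene");b=env.read_camera("side")
pa,sa,_=blob(a["img"],(251,238),60); pb,sb,_=blob(b["img"],(366,156),60); print(pa,sa,pb,sb,tri(ray(a,pa),ray(b,pb)))
a=a["img"][190:270,200:300,::-1]; b=b["img"][100:180,315:415,::-1]
cv2.imwrite("pics/post.png",cv2.resize(np.hstack([a,b]),None,fx=4,fy=4,interpolation=cv2.INTER_NEAREST))
E
```

```text
clock: 3.88
tcp_pos: [0.5932, -0.2803, 0.079]
orientation: [0.001, 0.979, 0.203, 0.0]
wrist_force: [-4.4, 2.5, 11.9]
finger_gap: 0.0001
grip_force: 5.6
clk 3.88 tip [ 0.5932 -0.2803  0.068 ] tool delta [-0.0005  0.0006  0.    ] F [-4.38  2.47 11.88] gap 0.0001 zax [ 0.001 -0.001 -1.   ]
clock: 4.3
tcp_pos: [0.5938, -0.2808, 0.1722]
orientation: [0.001, 0.979, 0.203, 0.001]
wrist_force: [1.2, 0.2, 0.7]
finger_gap: -0.0
grip_force: 0.0
clock: 4.47
tcp_pos: [0.5941, -0.2809, 0.1712]
orientation: [0.001, 0.979, 0.203, 0.001]
wrist_force: [0.8, -0.8, -0.6]
finger_gap: 0.0001
grip_force: 0.0
clk 4.47 tip [ 0.5941 -0.281   0.1602] tool delta [-0.0317 -0.2526  0.0833] F [ 0.8  -0.84 -0.59] gap 0.0001 zax [ 0.003 -0.002 -1.   ]
[250.10169492 237.79661017] [246 234  10   9  59] [365.16 156.28] [361 153   9   7  50] (array([ 0.59311681, -0.282089  ,  0.06273331]), np.float64(0.0023276073575777168))
```

View pics/post.png

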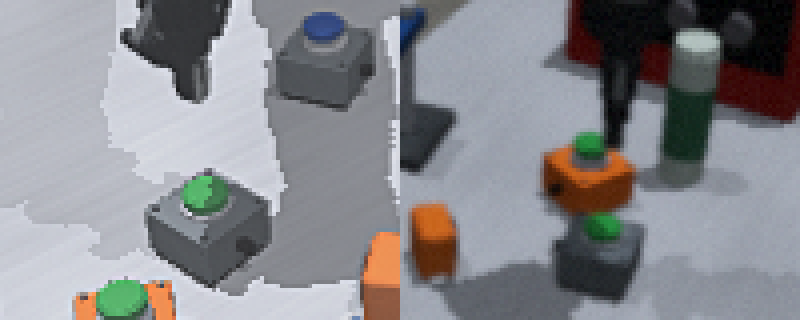

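The green cap is now at z≈0.063, down from 0.070, so it's fully down. The box hasn't moved. Next is blue: shift (-0.0317, -0.2526), then descend 0.073.

```bash
python3 -m jog '[[1,-0.004,-0.0316,0,0],[1,-0.004,-0.0316,0,0],[1,-0.004,-0.0316,0,0],[1,-0.004,-0.0316,0,0],[1,-0.004,-0.0316,0,0]]'; python3 -m jog '[[1,-0.004,-0.0316,0,0],[1,-0.004,-0.0316,0,0],[1,-0.004,-0.0316,0,0],[1,0,0,0,0],[1,0,0,0,0]]'; python3 -m jog '[[1,0,0,0,0],[1,0,0,0,0]]'; python3 d.py .465 -.062 .076
```

```text
clock: 4.98
tcp_pos: [0.5098, -0.1416, 0.1673]
orientation: [-0.001, 0.979, 0.203, -0.001]
wrist_force: [1.1, -0.3, 0.4]
finger_gap: 0.0
grip_force: 0.0
clock: 5.4
tcp_pos: [0.4614, -0.0594, 0.1682]
orientation: [-0.001, 0.979, 0.204, -0.001]
wrist_force: [0.5, 0.0, 0.4]
finger_gap: -0.0002
grip_force: 0.0
clock: 5.57
tcp_pos: [0.4636, -0.0615, 0.1688]
orientation: [0.0, 0.979, 0.203, -0.0]
wrist_force: [-0.2, -0.3, 0.8]
finger_gap: 0.0002
grip_force: 0.0
clk 5.57 tip [ 0.4636 -0.0615  0.1578] tool delta [0.0011 0.001  0.0818] F [-0.18 -0.28  0.78] gap 0.0002 zax [-0. -0. -1.]
```

```bash
python3 -m jog '[[1,0.001,0.001,0.02,0],[1,0,0,0.02,0],[1,0,0,0.02,0],[1,0,0,0.01,0],[1,0,0,0,0]]';python3 -m jog '[[1,0,0,0,0],[1,0,0,0,0],[1,0,0,0,0]]'; python3 d.py .465 -.062 .076
python3 - <<'E'
from workcell import env
import cv2,numpy as np
a=env.read_camera("scene")["img"][150:230,230:330,::-1]; b=env.read_camera("side")["img"][140:220,315:415,::-1]
cv2.imwrite("pics/preb.png",cv2.resize(np.hstack([a,b]),None,fx=4,fy=4,interpolation=cv2.INTER_NEAREST))
E
```

```text
clock: 5.98
tcp_pos: [0.463, -0.0617, 0.0968]
orientation: [-0.001, 0.979, 0.202, -0.002]
wrist_force: [-0.2, 0.1, -0.1]
finger_gap: -0.0002
grip_force: 0.0
clock: 6.23
tcp_pos: [0.4655, -0.0619, 0.1004]
orientation: [0.001, 0.979, 0.203, 0.001]
wrist_force: [0.6, -0.6, -0.8]
finger_gap: 0.0002
grip_force: 0.0
clk 6.23 tip [ 0.4655 -0.0619  0.0894] tool delta [-0.0005 -0.0001  0.0134] F [ 0.56 -0.64 -0.83] gap 0.0002 zax [ 0.002 -0.001 -1.   ]
```

View pics/preb.png

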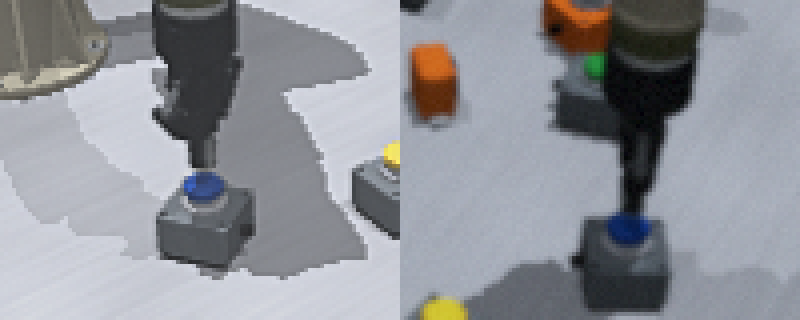

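The fingertips are centred above the blue cap (crop pixels about (203,168) and (632,213)), clear of yellow and red. Pressing slowly.

```bash
python3 -m jog '[[1,0,0,0.003,0],[1,0,0,0.003,0],[1,0,0,0.003,0],[1,0,0,0.002,0],[1,0,0,0.001,0]]'; python3 -m jog '[[1,0,0,0.0015,0],[1,0,0,0.0015,0],[1,0,0,0.0015,0],[1,0,0,0.0015,0],[1,0,0,0.001,0]]'; python3 -m jog '[[1,0,0,0.001,0],[1,0,0,0.001,0],[1,0,0,0,0]]';python3 d.py .465 -.062 .068
```

```text
clock: 6.75
tcp_pos: [0.4641, -0.0613, 0.0868]
orientation: [-0.0, 0.979, 0.203, -0.0]
wrist_force: [0.3, 0.4, 0.9]
finger_gap: -0.0
grip_force: 0.4
clock: 7.17
tcp_pos: [0.4642, -0.0613, 0.0802]
orientation: [-0.0, 0.979, 0.203, -0.0]
wrist_force: [-2.7, 1.0, 3.3]
finger_gap: 0.0005
grip_force: 2.1
clock: 7.42
tcp_pos: [0.4642, -0.0613, 0.0789]
orientation: [0.0, 0.979, 0.203, -0.0]
wrist_force: [-5.0, 2.0, 10.5]
finger_gap: -0.0001
grip_force: 4.8
clk 7.42 tip [ 0.4642 -0.0613  0.0679] tool delta [ 0.0004  0.001  -0.0001] F [-5.02  2.01 10.49] gap -0.0001 zax [-0. -0. -1.]
```

```bash
python3 -m jog '[[1,0,0,0,0],[1,0,0,0,0],[1,0,0,0,0],[1,0,0,0,0],[1,0,0,0,0]]'; python3 -m jog '[[1,0,0,0,0],[1,0,0,0,0],[1,0,0,0,0],[1,0,0,0,0],[1,0,0,0,0]]'; python3 -m jog '[[1,0,0,0,0],[1,0,0,0,0],[1,0,0,0,0],[1,0,0,0,0],[1,0,0,0,0]]'; python3 -m jog '[[1,0,0,0,0],[1,0,0,0,0],[1,0,0,0,0],[1,0,0,0,0],[1,0,0,0,0]]'; python3 -m jog '[[1,0,0,0,0],[1,0,0,0,0],[1,0,0,0,0],[1,0,0,0,0],[1,0,0,0,0]]'
```

```text
clock: 7.83
tcp_pos: [0.4643, -0.0613, 0.0789]
orientation: [0.0, 0.979, 0.203, 0.0]
wrist_force: [-4.3, 1.0, 9.8]
finger_gap: 0.0002
grip_force: 4.9
clock: 8.25
tcp_pos: [0.4643, -0.0613, 0.0789]
orientation: [0.0, 0.979, 0.203, 0.0]
wrist_force: [-3.4, 0.9, 9.0]
finger_gap: -0.0002
grip_force: 4.9
clock: 8.67
tcp_pos: [0.4643, -0.0613, 0.0789]
orientation: [0.0, 0.979, 0.203, 0.0]
wrist_force: [-3.9, 1.2, 9.6]
finger_gap: 0.0005
grip_force: 4.9
clock: 9.08
tcp_pos: [0.4642, -0.0613, 0.0789]
orientation: [0.0, 0.979, 0.203, -0.0]
wrist_force: [-4.6, 1.2, 9.5]
finger_gap: -0.0
grip_force: 4.9
clock: 9.5
tcp_pos: [0.4643, -0.0613, 0.0789]
orientation: [0.0, 0.979, 0.203, 0.0]
wrist_force: [-4.4, 1.4, 9.9]
finger_gap: -0.0002
grip_force: 4.9
```

Held fully down for 2.08 s, plus a small margin. Now withdrawing.

```bash
python3 -m jog '[[1,0,0,0,0],[1,0,0,-0.003,0],[1,0,0,-0.004,0],[1,0,0,-0.006,0],[1,0,0,-0.02,0]]'; python3 -m jog '[[1,0,0,-0.03,0],[1,0,0,-0.03,0],[1,0,0,-0.03,0],[1,0,0,0,0],[1,0,0,0,0]]'
python3 - <<'E'
from workcell import env
import cv2,numpy as np
from h import *
a=env.read_camera("scene");b=env.read_camera("side")
for n,p,q,h in(("green",(251,238),(366,156),60),("blue",(281,197),(371,197),115),("yellow",(331,189),(326,219),27),("red",(344,173),(320,253),0)):
    pa,sa,_=blob(a["img"],p,h); pb,sb,_=blob(b["img"],q,h); print(n,pa,pb,tri(ray(a,pa),ray(b,pb)))
cv2.imwrite("pics/end.png",a["img"][:,:,::-1])
E
```

```text
clock: 9.92
tcp_pos: [0.4631, -0.061, 0.1097]
orientation: [-0.001, 0.979, 0.203, -0.002]
wrist_force: [0.3, -0.4, 0.5]
finger_gap: -0.0003
grip_force: 0.0
clock: 10.33
tcp_pos: [0.4663, -0.062, 0.2034]
orientation: [0.001, 0.979, 0.203, 0.002]
wrist_force: [-0.7, 0.3, -0.7]
finger_gap: 0.0001
grip_force: 0.0
green [250.73529412 237.58823529] [365.1372549  156.21568627] (array([ 0.5934109 , -0.28061048,  0.06342942]), np.float64(0.0006966538654858846))
blue [280.11320755 196.20754717] [371.70422535 196.54929577] (array([ 0.46471459, -0.06265905,  0.06960308]), np.float64(0.0005567921607904266))
yellow [329.94117647 188.33333333] [325.64835165 218.9010989 ] (array([0.54880517, 0.12029175, 0.07019339]), np.float64(0.0007628400445582103))
red [343.74418605 172.39534884] [319.83783784 251.87387387] (array([0.49324267, 0.25339647, 0.06941908]), np.float64(0.0007120205963218676))
```

View pics/end.png

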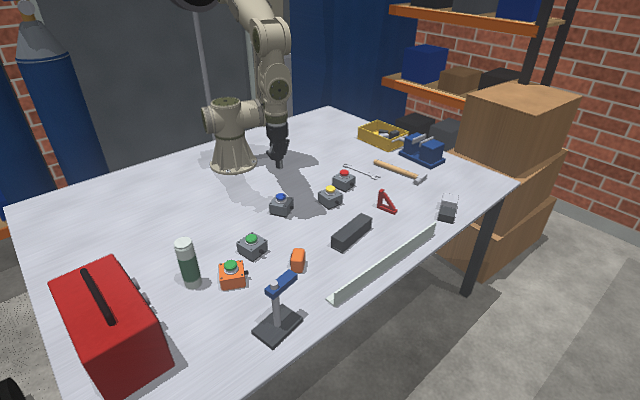

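The gripper is clear above blue (281,197), green (251,238) is down, blue is back up, and the boxes haven't moved.

```bash
python3 -c "
from workcell import env
print(env.hand_in())"
```

```text
the job is handed in; nothing more can be done
None
```

Job handed in: green was pressed fully down and stayed down, then blue was held fully down for just over 2 s and sprang back up; the gripper is clear, and the four boxes measured unmoved.

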